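# Charge the keyed battery

## Robot

A 7-joint arm with a two-finger parallel gripper is mounted at the origin on a cart in front of the work surface, level with it; the furniture and walls round the work are solid. World frame = base frame: x ahead of the robot, y to its left, z up, the work surface at z = 0. Lengths are in m, angles in rad, forces in N, time in s.
With the tool pointing down it reaches from about 0.35 to 0.9 m from the base axis. Payload 19.9 kg.
Tool frame: the origin (TCP) lies where the fingers leave the gripper's body, on its centre line; the fingertips stand 97 mm ahead of it and the grasp point (between the pads) lies 78 mm ahead of it; z points along the fingers, y is the line along which they close (so a half turn about z gives the same grasp; the last joint's range is limited). The gripper opens to 94 mm and grips with 3 to 60 N. Pads are 16 mm wide; open, the fingers measure 119 mm over their backs; the gripper's body (75 mm by 177 mm) begins 78 mm behind the grasp point.
Start: joints at [1.24, 0.417, -0.01, 1.614, 0.005, 1.111, -0.053], TCP at [0.179, -0.599, 0.303] pointing down, gripper open.
Joint ranges: [-2.81, 2.81], [-0.39, 2.02], [-1.27, 1.25], [0.06, 2.57], [-1.19, 4.33], [0.19, 2], [-2.82, 2.82]. Speed limits (rad/s): [1.89, 1.89, 2.39, 2.39, 3.01, 3.01, 3.01].

## Interface

Orientations are given as a rotation vector (axis times angle).
In Python, from station import readout, vision, ticket gives the robot as it stands.
- The arm moves only by the tool carry_out, never from a script. Its argument "series" is a list of rows, each a list of 7 numbers: the shift along the world's x, y, z in m, then the turn, a rotation vector about the world's x, y, z in rad, then the opening, from 0 (shut) to 1 (fully open). In form: [[tx, ty, tz, ax, ay, az, grip], ...]. A call has 1 to 5 rows; each row shifts and turns the commanded pose from where the row before left it; what a row does not reach is not made up. A row lasts 1/8 s, in which the tool goes at most 62.5 mm and 10.7 degrees, less where a joint would pass 70% of its speed; a pose out of reach is approached as far as the arm can. A call with a gripper value outside its range is refused whole. The fingers move at their own pace and stop on an object; "squeeze" is the grip in N (left out, the last holds). Time passes only in rows, so rows that do not move let the fingers close. It gives the time, the measured TCP pose, the force, the opening and the grip force at its end, in the units of the state.
- readout.get_obs(): the state, without advancing time (a new reading comes with each control period).
- vision.snapshot(name): name is "side" or "top" or "wrist"; returns (picture, depth): 384x512x3 uint8, red, green, blue; 384x512 float32, m along the optical axis (not along the pixel's ray), 0 where there is no reading.
- vision.calibration(name): a dict with "K" (3x3 intrinsics, pixels), "cam_to_world" (4x4, takes a point from camera to world coordinates). Camera axes: x right, y up, looking along -z (the intrinsics and any distortion apply to the point x, -y, -z); pixel columns grow to the right and rows downward; lengths in m; the calibration is good to about 2 mm. A picture is of the moment at which its call begins: read the wrist's pose just before it. calibration takes no time and is no camera call; for the wrist camera it gives the pose at the moment of the call.
- ticket.sign_off(): hands the job in; it is judged then, once.
The state is a dict: "t": time; "joints": joint angles; "qd": joint speeds; "joint_efforts": joint torques, N m; "tool_pos": TCP position; "eef_rot": TCP orientation; "force": force on the tool from outside, world axes, zero at the start; "moment": the same for the moment, N m; "width": opening from 0.0 (shut) to 1.0 (fully open); "grip_force": force on a finger pad.
Only numpy, scipy, OpenCV 4.12 (cv2) and the standard library are available. Lean on these libraries where they do the work, as an engineer would, in place of code of your own. Each camera call takes 0.05 s, during which the arm holds its last target. There are 200 camera calls.

## Task

Put the yellow-headed battery into the charger: turn it so that its flat side lines up with the flat wall of the charger's well, lower it fully home, upright, and let go. Leave the blue-headed battery, which does not fit this charger, standing where it is.

Things in the scene. Friction and masses are not known exactly. Their poses are not given: they have to be found in the camera images.
- battery: Battery, 91 mm tall. Lower 45 mm: black body, 54 mm cylinder with a flat 15 mm from its axis, facing -x, marked by a white stripe (foot bevelled 3 mm). Above, 45 to 91 mm: yellow head, 28 mm along y, x from -16 to 24 mm; pinch it across y. White bar on its top at the flat's side. Origin: on the axis at the underside, z up. 0.25 kg.
- spare: The wrong battery, a bystander: same size, but its black body is fully round (54 mm, no flat) and its head is blue; it cannot enter the well. Origin on its axis at the underside, z up.
- charger: Grey charger fixed to the bench, 116 (x) by 104 mm, 44 mm high. Origin: on the well's axis at the underside, z up. Well open to the top: 60 mm round with a flat wall 18 mm from its axis on the -x side (white mark on top); black floor at z 12 mm; mouth flares 7 mm in the top 12 mm. The battery fits only flat to flat (its x along the charger's x), 3 mm play; its head stays above.
Things that resemble listed ones, but are neither listed nor needed, are in the scene too. What is shaped like the battery but pink is not meant.

How it is judged:
At the end, for the whole second after the job is handed in: The yellow-headed battery rests upright (0.2 rad) in the well: axis within 12 mm of the well's axis, x axis within 0.4 rad of the charger's, foot under 18 mm above the charger's underside (floor: 12 mm). The blue-headed battery still stands within 30 mm of its start (horizontal distance between battery and charger below 0.012 m and z of battery in the frame of charger below 0.018 m and angle between the x axis of battery and the x axis of charger, either way round below 0.4 rad and angle between each of battery, spare's own z axis and vertical below 0.2 rad and linear speed of battery below 0.02 m/s); the robot touches nothing.
It fails at once if the blue-headed battery is moved more than 30 mm or knocked over (distance of spare from where it was at the start of the episode above 0.03 m or angle between spare's own z axis and vertical above 0.5 rad).
It also fails if it takes over 35 s, if anything falls off the work surface, if the arm or the gripper's body presses on something with over 40 N, if the wrist force passes 120 N, or if a joint passes its speed limit or range.

## Working session

There is one attempt and no reset: what is moved stays moved. The work goes in short steps, Python scripts to look and compute and a tool call to move; the robot and the scene stay as the last step left them, time stands still between calls to the robot, and variables do not carry over. Pictures are saved under pics/ and viewed, at most 10 in all, crops included, and the job is handed in when it is done.

Besides the shell and the picture viewer there is one more tool, called after "Emit:" as name([rows], argument=value, ...), one row to a line, values as JSON. carry_out: Moves the arm, as the interface text tells. Its arguments: {"type":"object","properties":{"series":{"type":"array"},"squeeze":{"type":"number"}},"required":["series"]}

```bash
mkdir -p pics; cat > h.py <<'E'
import numpy as np, cv2
from station import readout, vision, ticket
def snap(n):
    c=vision.calibration(n); p,d=vision.snapshot(n); return p,d,np.array(c["K"]),np.array(c["cam_to_world"]),c
def save(p,f): cv2.imwrite(f,cv2.cvtColor(p,cv2.COLOR_RGB2BGR))
def onz(K,T,u,v,z):
    r=T[:3,:3]@np.array([(u-K[0,2])/K[0,0],-(v-K[1,2])/K[1,1],-1]); o=T[:3,3]
    return o+r*(z-o[2])/r[2]
def cloud(d,K,T):
    v,u=np.indices(d.shape); P=np.stack([(u-K[0,2])/K[0,0]*d,-(v-K[1,2])/K[1,1]*d,-d],-1)
    return P@T[:3,:3].T+T[:3,3]
E
python3 - <<'E'
from h import *
a=snap("top"); b=snap("side")
np.savez("first.npz",t=a[0],td=a[1],tK=a[2],tT=a[3],s=b[0],sd=b[1],sK=b[2],sT=b[3])
save(a[0],"pics/top.png"); save(b[0],"pics/side.png")
print(a[4].keys(),a[3],b[3]); o=readout.get_obs(); print(o)
E
```

```text
dict_keys(['K', 'cam_to_world']) [[-0.01723683  0.98320541 -0.18168658  0.3374182 ]
 [-0.9998293  -0.01815853 -0.00341069 -0.0052397 ]
 [-0.00665257  0.18159678  0.98335058  0.98165518]
 [ 0.          0.          0.          1.        ]] [[ 0.99718092  0.05690224 -0.04891162  0.46077259]
 [-0.07415929  0.64810099 -0.75793503 -0.83757557]
 [-0.01142853  0.7594256   0.65049377  0.76819444]
 [ 0.          0.          0.          1.        ]]
{'t': 0.1, 'joints': array([ 1.23951036,  0.41790907, -0.01031458,  1.61407367,  0.00470279,
        1.11069095, -0.05300338]), 'qd': array([-0.00100293, -0.00226461,  0.00136831, -0.00307775, -0.00072623,
        0.0007463 , -0.00122543]), 'joint_efforts': array([ 8.97886875e-04, -8.52592635e+01,  6.39621075e-01, -4.26697683e+01,
       -4.89367533e-02,  1.65374688e-02,  8.56699126e-05]), 'tool_pos': array([ 0.17853425, -0.59873337,  0.30210793]), 'eef_rot': array([-3.10764882e+00, -4.53480041e-01,  3.65428743e-04]), 'force': array([ 1.05516358,  0.18625492, -0.69446786]), 'moment': array([0.02341674, 0.02033172, 0.01100428]), 'grip_force': 0.0, 'width': 1.0009580853838567}
```

View pics/top.png

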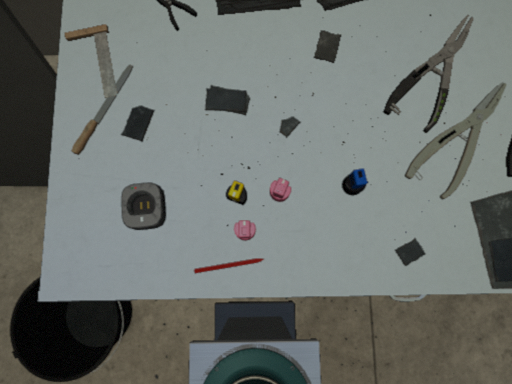

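View pics/side.png

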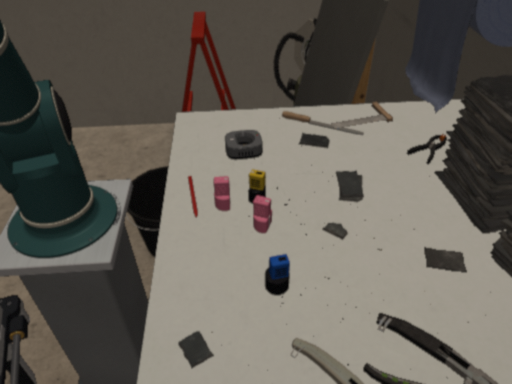

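Top view: the candidates are the yellow head with black body (236,191), pink look-alikes (280,189) and (245,230), and the blue-headed spare (355,181). The charger is at (143,205). I choose the yellow one at (236,191), which is yellow at (258,180) in the side view. Next: a close crop and measurements.

```bash
python3 - <<'E'
from h import *
f=np.load("first.npz"); p,d,K,T=f["t"],f["td"],f["tK"],f["tT"]
big=cv2.resize(p[160:260,110:310],None,fx=4,fy=4,interpolation=cv2.INTER_CUBIC); save(big,"pics/crop.png")
P=cloud(d,K,T); hsv=cv2.cvtColor(p,cv2.COLOR_RGB2HSV)
def head(lo,hi,box):
    u0,v0,u1,v1=box; m=cv2.inRange(hsv,lo,hi)>0; k=np.zeros_like(m);k[v0:v1,u0:u1]=1; m&=k
    Q=P[m]; t=Q[(Q[:,2]>.08)&(Q[:,2]<.1)]; r=cv2.minAreaRect(t[:,:2].astype(np.float32)*1000); print(m.sum(),len(t),t.mean(0),r)
head((20,100,60),(35,255,255),(215,170,260,215))
head((100,120,60),(130,255,255),(335,160,375,205))
head((150,40,80),(180,255,255),(265,170,300,210))
head((150,40,80),(180,255,255),(230,215,262,245))
w=P[170:240,110:175].reshape(-1,3); t=w[(w[:,2]>.036)&(w[:,2]<.052)]
r=cv2.minAreaRect(t[:,:2].astype(np.float32)*1000); print("charger",len(t),np.median(t[:,2]),r)
E
```

```text
175 165 [0.51320231 0.03723665 0.09068212] ((514.3157958984375, 37.666866302490234), (27.91217041015625, 38.55744552612305), 66.51203155517578)
160 158 [ 0.53742516 -0.26018622  0.09095562] ((538.7786254882812, -260.6526794433594), (37.1172981262207, 26.696836471557617), 10.19694995880127)
333 178 [ 0.51799697 -0.06982223  0.09100297] ((519.2089233398438, -70.10069274902344), (27.6820125579834, 39.14978790283203), 65.43769836425781)
340 188 [0.41981491 0.01898561 0.09118688] ((421.1560974121094, 19.147829055786133), (25.933561325073242, 37.90544891357422), 89.02140808105469)
charger 1262 0.04392137348017078 ((488.9297790527344, 276.78216552734375), (113.6156997680664, 102.26199340820312), 4.708461761474609)
```

View pics/crop.png

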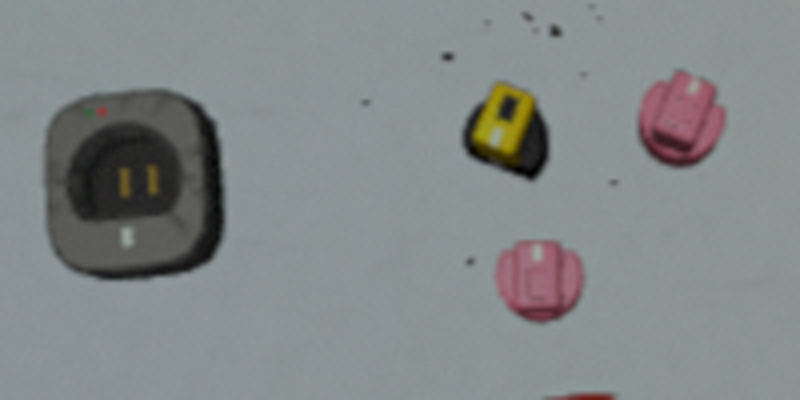

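The crop confirms it: yellow head with a black body, flat and white bar toward image bottom-left at (497,135). The charger's mark is at (127,237) and its flat wall is along the bottom of the well. I move above the battery.

Emit:
carry_out([
  [0.024,0.0455,0,0,0,-0.05,1],
  [0.024,0.0455,0,0,0,-0.05,1],
  [0.024,0.0455,0,0,0,-0.05,1],
  [0.024,0.0455,0,0,0,-0.05,1],
  [0.024,0.0455,0,0,0,-0.05,1],
], squeeze=25)

```text
t: 0.72
tool_pos: [0.2991, -0.3698, 0.3025]
eef_rot: [-3.141, -0.06, 0.0]
force: [1.1, -0.9, -1.1]
width: 0.997
grip_force: 0.0
```

Emit:
carry_out([
  [0.024,0.0455,0,0,0,-0.05,1],
  [0.024,0.0455,0,0,0,-0.05,1],
  [0.024,0.0455,0,0,0,-0.05,1],
  [0.024,0.0455,0,0,0,-0.05,1],
  [0.024,0.0455,0,0,0,-0.05,1],
])

```text
t: 1.35
tool_pos: [0.419, -0.1423, 0.3027]
eef_rot: [3.124, -0.332, 0.0]
force: [0.5, -0.5, 0.0]
width: 0.999
grip_force: 0.0
```

Emit:
carry_out([
  [0.024,0.0455,0,0,0,-0.05,1],
  [0.024,0.0455,0,0,0,-0.05,1],
  [0.024,0.0455,0,0,0,-0.05,1],
  [0.024,0.0455,0,0,0,-0.05,1],
  [0,0,0,0,0,0,0.7],
])

```text
t: 1.98
tool_pos: [0.5152, 0.0415, 0.3023]
eef_rot: [-3.076, 0.633, 0.001]
force: [-0.7, -1.4, 0.5]
width: 0.924
grip_force: 0.0
```

```bash
cat >> h.py <<'E'
from scipy.spatial.transform import Rotation as R
def pose():
    o=readout.get_obs(); y=R.from_rotvec(o["eef_rot"]).as_matrix()
    print("t",o["t"],"tcp",o["tool_pos"].round(4),"yline",round(np.degrees(np.arctan2(y[1,1],y[0,1]))%180,1),"z",y[:,2].round(3),"w",round(o["width"],3),"f",o["force"].round(1),"grip",o["grip_force"],"j",o["joints"].round(2)); return o
E
python3 - <<'E'
from h import *
pose(); p,d,K,T,_=snap("wrist"); np.savez("w1.npz",p=p,d=d,K=K,T=T); save(p,"pics/w1.png"); P=cloud(d,K,T)
hsv=cv2.cvtColor(p,cv2.COLOR_RGB2HSV); m=cv2.inRange(hsv,(20,100,50),(35,255,255))>0; Q=P[m]; print(len(Q))
t=Q[abs(Q[:,2]-.091)<.008]
if len(t)>20: print(t.mean(0),cv2.minAreaRect(t[:,:2].astype(np.float32)*1000))
E
```

```text
t 1.975 tcp [0.5152 0.0415 0.3023] yline 66.7 z [-0.     0.002 -1.   ] w 0.924 f [-0.7 -1.4  0.5] grip 0.0 j [ 0.25  0.25 -0.46  1.87  0.13  1.05 -2.23]
2140
[0.51463019 0.0372778  0.09066486] ((513.7196655273438, 38.08995056152344), (26.8746337890625, 38.518802642822266), 67.6241226196289)
```

View pics/w1.png

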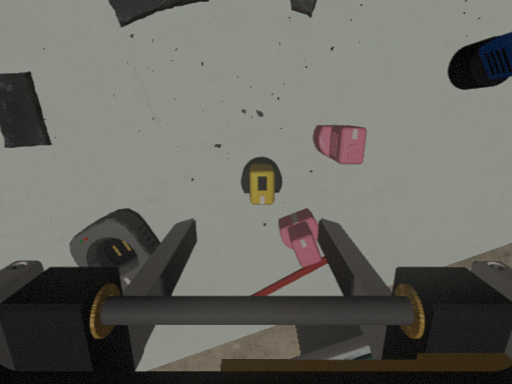

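The wrist view shows the yellow head at (262,183), with its bar toward the gripper. The pose matches the top view: centre (0.514, 0.038), yaw about -23°. The pinks at (342,143) and (300,235) are clear of the fingers, so I descend and grip.

Emit:
carry_out([
  [-0.001,-0.0037,-0.04,0,0,0,0.7],
  [0,0,-0.04,0,0,0,0.7],
  [0,0,-0.035,0,0,0,0.7],
  [0,0,-0.025,0,0,0,0.7],
  [0,0,-0.012,0,0,0,0.7],
])

```text
t: 2.65
tool_pos: [0.5129, 0.0332, 0.1495]
eef_rot: [3.075, -0.641, -0.003]
force: [0.1, 0.5, 0.8]
width: 0.701
grip_force: 0.0
```

Emit:
carry_out([
  [0,0,0,0,0,0,0.5],
  [0,0,0,0,0,0,0.2],
  [0,0,0,0,0,0,0.1],
  [0,0,0,0,0,0,0.1],
  [0,0,0,0,0,0,0.1],
])

```text
t: 3.28
tool_pos: [0.5139, 0.0344, 0.1511]
eef_rot: [-3.075, 0.64, -0.001]
force: [-1.1, 0.3, 7.1]
width: 0.301
grip_force: 25.0
```

Gripped at 28 mm. I lift, then measure the well from the wrist and top views.

Emit:
carry_out([
  [0,0,0.015,0,0,0,0.1],
  [0,0,0.03,0,0,0,0.1],
  [0,0,0.035,0,0,0,0.1],
  [0,0.02,0.02,0,0,0.08,0.1],
  [0,0.03,0,0,0,0.08,0.1],
])

```text
t: 3.9
tool_pos: [0.5141, 0.085, 0.2523]
eef_rot: [-3.117, 0.389, -0.004]
force: [-0.8, -0.1, -2.9]
width: 0.297
grip_force: 25.0
```

Emit:
carry_out([
  [-0.005,0.03,0,0,0,0.08,0.1],
  [-0.005,0.03,0,0,0,0.08,0.1],
  [0,0.01,0,0,0,0.08,0.1],
  [0,0,0,0,0,0.08,0.1],
  [0,0,0,0,0,0,0.1],
])

```text
t: 4.53
tool_pos: [0.5028, 0.1557, 0.2496]
eef_rot: [-3.139, -0.114, 0.003]
force: [0.2, -1.7, -3.0]
width: 0.297
grip_force: 25.0
```

```bash
python3 - <<'E'
from h import *
pose()
f=np.load("first.npz"); p,d,K,T=f["t"],f["td"],f["tK"],f["tT"]
w,_,wK,wT,_=snap("wrist"); np.savez("w2.npz",p=w,K=wK,T=wT)
# rectified view of the plane z=.044 (2 px/mm), x 420..560, y 200..350 from top (first) and wrist now
c=np.array([[.42,.20],[.56,.20],[.56,.35],[.42,.35]])
def rect(img,K,T,z=.044):
    W=np.c_[c,np.full(4,z)]; q=(W-T[:3,3])@T[:3,:3]; uv=np.c_[K[0,0]*q[:,0]/-q[:,2]+K[0,2],-K[1,1]*q[:,1]/-q[:,2]+K[1,2]]
    dst=np.c_[(.35-c[:,1]),(.56-c[:,0])]*2000
    return cv2.warpPerspective(img,cv2.getPerspectiveTransform(uv.astype(np.float32),dst.astype(np.float32)),(300,280))
a=rect(p,K,T); b=rect(w,wK,wT)
save(np.hstack([cv2.resize(np.hstack([a,b]),None,fx=1.33,fy=1.33)]),"pics/rect.png"); save(w,"pics/w2.png")
E
```

```text
t 4.525 tcp [0.5028 0.1557 0.2496] yline 94.2 z [-0.002  0.    -1.   ] w 0.297 f [ 0.2 -1.7 -3. ] grip 24.998054802417755 j [ 0.13  0.36 -0.58  1.89  0.24  0.96 -2.06]
```

View pics/rect.png

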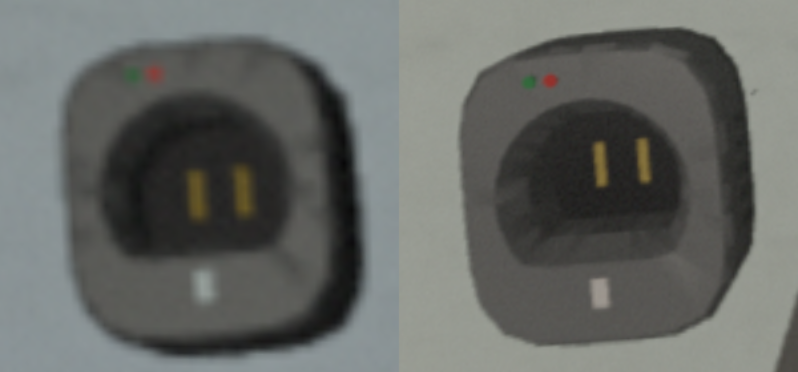

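View pics/w2.png

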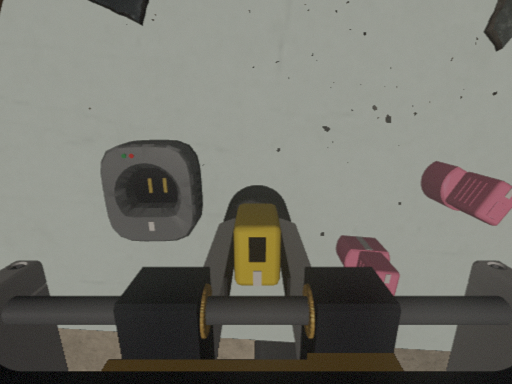

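Rectified view (2.66 px/mm): the well mouth is centred near (196,188) in the left panel and (592,196) in the right. That gives about (0.4875, 0.277), yaw +4 to 5°, with the flat toward -x. In the wrist view the battery hangs straight, head at (257,243). I check its offset to the tool.

```bash
python3 - <<'E'
from h import *
o=pose(); p,d,K,T,_=snap("wrist"); P=cloud(d,K,T)
hsv=cv2.cvtColor(p,cv2.COLOR_RGB2HSV); m=cv2.inRange(hsv,(18,80,50),(35,255,255))>0; Q=P[m]
zt=np.percentile(Q[:,2],90); t=Q[abs(Q[:,2]-zt)<.004]; print("top z",zt,len(t))
m2=cv2.inRange(hsv,(0,0,120),(180,70,255))>0
print(cv2.minAreaRect(t[:,:2].astype(np.float32)*1000), t.min(0),t.max(0))
c=P[140:245,95:205].reshape(-1,3); c=c[abs(c[:,2]-.044)<.004]; print(len(c),cv2.minAreaRect(c[:,:2].astype(np.float32)*1000))
f=P[140:245,95:205].reshape(-1,3); f=f[abs(f[:,2]-.012)<.004]
f=f[(abs(f[:,0]-.487)<.04)&(abs(f[:,1]-.277)<.04)]; print("floor",len(f),f.min(0),f.max(0))
E
```

```text
t 4.575 tcp [0.503  0.1553 0.2498] yline 94.0 z [-0.002  0.    -1.   ] w 0.297 f [-0.9 -0.9 -3.4] grip 24.998285472393036 j [ 0.13  0.36 -0.58  1.89  0.24  0.96 -2.07]
top z 0.2786403007705994 3522
((521.0263061523438, 159.10134887695312), (3.670186758041382, 75.86005401611328), 4.069000720977783) [0.51687821 0.12123308 0.27464426] [0.52479958 0.19688062 0.28081983]
5572 ((486.26885986328125, 277.5303955078125), (113.77059173583984, 102.20420837402344), 4.082883834838867)
floor 1363 [0.46625588 0.2542374  0.00991725] [0.51133521 0.30809134 0.01597752]
```

```bash
python3 - <<'E'
from h import *
o=pose(); p,d,K,T,_=snap("wrist"); P=cloud(d,K,T)
hsv=cv2.cvtColor(p,cv2.COLOR_RGB2HSV); m=cv2.inRange(hsv,(15,60,40),(38,255,255))>0
Q=P[m]; t=Q[(Q[:,2]>.18)&(Q[:,2]<.2)&(abs(Q[:,1]-.155)<.03)]; print(len(t),np.median(t[:,2]))
print(cv2.minAreaRect(t[:,:2].astype(np.float32)*1000),t.min(0),t.max(0))
E
```

```text
t 4.625 tcp [0.5031 0.155  0.25  ] yline 94.0 z [-0.001  0.    -1.   ] w 0.292 f [ 0.   0.1 -2.4] grip 24.998410642147064 j [ 0.13  0.36 -0.58  1.89  0.24  0.96 -2.07]
2796 0.1898482241841452
((502.1481628417969, 156.10552978515625), (39.373172760009766, 29.633352279663086), 4.1823883056640625) [0.48183344 0.14142646 0.18002079] [0.52236262 0.17149074 0.19965726]
```

The battery axis is at (0.498, 0.156), yaw 4°, foot at z 0.099. I carry it by (-0.011, +0.121) and lower it partway.

Emit:
carry_out([
  [-0.003,0.03,0,0,0,0,0.1],
  [-0.003,0.035,0,0,0,0,0.1],
  [-0.003,0.035,0,0,0,0,0.1],
  [-0.002,0.0215,0,0,0,0,0.1],
  [0,0,0,0,0,0,0.1],
])

```text
t: 5.3
tool_pos: [0.4919, 0.2775, 0.2504]
eef_rot: [-3.139, -0.112, 0.001]
force: [-0.1, -0.5, -2.5]
width: 0.297
grip_force: 25.0
```

Emit:
carry_out([
  [0,0,0,0,0,0,0.1],
  [0,0,-0.02,0,0,0,0.1],
  [0,0,-0.02,0,0,0,0.1],
  [0,0,0,0,0,0,0.1],
])

```text
t: 5.8
tool_pos: [0.4919, 0.2751, 0.2083]
eef_rot: [3.138, 0.109, -0.005]
force: [-0.2, 0.9, -2.8]
width: 0.297
grip_force: 25.0
```

```bash
python3 - <<'E'
from h import *
o=pose(); p,d,K,T,_=snap("wrist"); P=cloud(d,K,T)
hsv=cv2.cvtColor(p,cv2.COLOR_RGB2HSV); m=cv2.inRange(hsv,(15,60,40),(38,255,255))>0
Q=P[m]; t=Q[(abs(Q[:,2]-o["tool_pos"][2]+.06)<.01)&(abs(Q[:,1]-.277)<.03)]
print(len(t),np.median(t[:,2]),cv2.minAreaRect(t[:,:2].astype(np.float32)*1000)); save(p,"pics/w3.png")
E
```

```text
t 5.8 tcp [0.4919 0.2751 0.2083] yline 94.0 z [-0.003 -0.001 -1.   ] w 0.297 f [-0.2  0.9 -2.8] grip 24.998522400856018 j [-0.11  0.48 -0.58  1.84  0.32  0.92 -2.34]
2612 0.14810237070195295 ((490.85821533203125, 276.4603271484375), (39.16701126098633, 29.985858917236328), 3.6337292194366455)
```

View pics/w3.png

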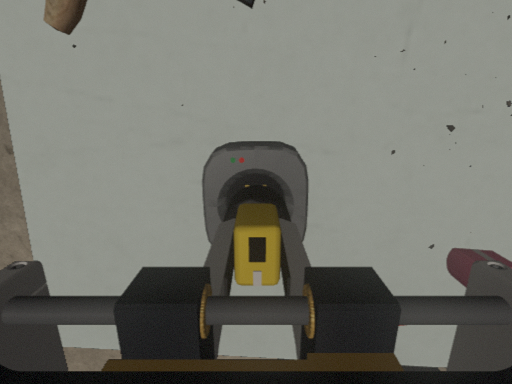

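The wrist view shows the battery centred over the well at (256,243), axis at about (0.487, 0.276). Lowering gently.

Emit:
carry_out([
  [0,0.0005,-0.01,0,0,0,0.1],
  [0,0,-0.008,0,0,0,0.1],
  [0,0,-0.008,0,0,0,0.1],
  [0,0,0,0,0,0,0.1],
])

```text
t: 6.35
tool_pos: [0.4924, 0.2762, 0.184]
eef_rot: [3.139, 0.11, -0.002]
force: [-0.0, 0.5, -3.1]
width: 0.295
grip_force: 25.0
```

Emit:
carry_out([
  [0,0,-0.006,0,0,0,0.1],
  [0,0,-0.006,0,0,0,0.1],
  [0,0,-0.004,0,0,0,0.1],
  [0,0,0,0,0,0,0.1],
])

```text
t: 6.85
tool_pos: [0.4925, 0.2763, 0.1683]
eef_rot: [3.14, 0.11, -0.001]
force: [0.1, -0.1, -3.1]
width: 0.296
grip_force: 25.0
```

No contact so far and the foot is at about 17 mm; I go the last 5 mm.

Emit:
carry_out([
  [0,0,-0.003,0,0,0,0.1],
  [0,0,-0.002,0,0,0,0.1],
  [0,0,0,0,0,0,0.1],
])

```text
t: 7.22
tool_pos: [0.4926, 0.2763, 0.1635]
eef_rot: [3.14, 0.11, -0.0]
force: [-0.4, 0.1, -2.3]
width: 0.295
grip_force: 25.0
```

Near the floor, within about 1 mm. I release and rise.

Emit:
carry_out([
  [0,0,-0.001,0,0,0,0.1],
  [0,0,0,0,0,0,0.5],
  [0,0,0,0,0,0,0.7],
  [0,0,0,0,0,0,0.7],
  [0,0,0,0,0,0,0.7],
])

```text
t: 7.85
tool_pos: [0.4926, 0.2763, 0.1626]
eef_rot: [-3.14, -0.11, 0.0]
force: [0.2, -0.3, 0.4]
width: 0.68
grip_force: 0.0
```

Emit:
carry_out([
  [0,0,0.02,0,0,0,0.7],
  [0,0,0.035,0,0,0,0.7],
  [0,0,0.04,0,0,0,0.7],
  [0,0,0.03,0,0,0,0.7],
  [0,0,0,0,0,0,0.7],
])

```text
t: 8.48
tool_pos: [0.4931, 0.2769, 0.291]
eef_rot: [-3.138, -0.11, -0.007]
force: [-0.6, -0.2, 0.5]
width: 0.699
grip_force: 0.0
```

```bash
python3 - <<'E'
from h import *
o=pose(); p,d,K,T,_=snap("wrist"); P=cloud(d,K,T)
hsv=cv2.cvtColor(p,cv2.COLOR_RGB2HSV); m=cv2.inRange(hsv,(15,60,40),(38,255,255))>0
Q=P[m]; Q=Q[(abs(Q[:,1]-.277)<.05)&(Q[:,2]<.14)]; z=np.percentile(Q[:,2],80); t=Q[abs(Q[:,2]-z)<.006]
print(len(t),"top z",z,np.median(t[:,2]),cv2.minAreaRect(t[:,:2].astype(np.float32)*1000)); save(p,"pics/w4.png")
E
```

```text
t 8.475 tcp [0.4931 0.2769 0.291 ] yline 94.0 z [ 0.004  0.002 -1.   ] w 0.699 f [-0.6 -0.2  0.5] grip 0.0 j [-0.07  0.38 -0.62  1.76  0.25  1.07 -2.28]
815 top z 0.1034648868574169 0.10292994016974588 ((491.3056335449219, 278.1809997558594), (39.02433395385742, 27.384525299072266), 4.876067638397217)
```

View pics/w4.png

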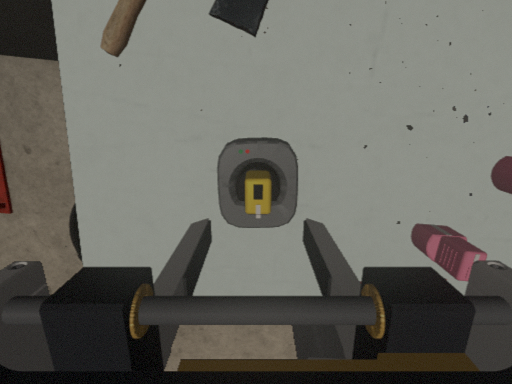

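The picture shows the battery home in the charger at (258,192). Its top is at z 0.103 (12 + 91 mm), its yaw is 4.9° and its axis is at (0.487, 0.278). The gripper is clear.

```bash
python3 -c "
from station import ticket; print(ticket.sign_off())"
```

```text
the job is handed in; nothing more can be done
None
```

The yellow-headed battery is fully home in the charger, upright, flat to flat and released; the blue-headed one was left alone, and the job was handed in at about 8.5 s (no verdict was shown).

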